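# Release an instrument chest's interlocked levers and open its cover

## Task

The instrument chest is locked: throw its three levers fully over, away from the robot, then slide the cover fully open, to the robot's left, and let go. The levers are interlocked, so only one of those not yet over is free at any time, in an order you must find out: feel for it, and do not force a lever or the cover that is blocked. Leave the stack of cups and the gel bottle beside the chest standing where they are.

Things in the scene. Friction and masses are not known exactly. Their poses are not given: they have to be found in the camera images.
- chest: grey steel instrument chest, fixed to the table, 220 deep (x), 380 wide (y), 110 high; origin at the centre of its underside, its x axis points away from the robot, y to the left, z up. Three levers stand in a row along the back half of its flat top at chest x = +55, y = +85, 0, -85; a sliding cover lies on the front half, on the right
- lever_left (a joint): angle of the left lever: 0 = leaning 0.45 rad towards the robot, 0.9 = fully over, leaning 0.45 rad away, at its stop. Free, it needs 2 to 5 N at the grip and stays where left; blocked, it gives under 0.2 rad. The upper part is springy (4 N per mm at the grip). Which lever is free 1st, 2nd, 3rd varies and cannot be seen; each one fully over frees the next
- grip_left (a point): black round cross-bar at the top of the left lever, 48 long (along chest y), 20 thick; origin at its centre, 100 from the lever's pivot (axis along chest y, 105 above the chest's underside). It travels in an arc, from chest x = +12 to +98, 195 to 205 above the chest's underside. Below it a flat steel stem 14 wide goes down into the chest
- lever_middle (a joint): angle of the middle lever: 0 = leaning 0.45 rad towards the robot, 0.9 = fully over, leaning 0.45 rad away, at its stop. Free, it needs 2 to 5 N at the grip and stays where left; blocked, it gives under 0.2 rad. The upper part is springy (4 N per mm at the grip). Which lever is free 1st, 2nd, 3rd varies and cannot be seen; each one fully over frees the next
- grip_middle (a point): black round cross-bar at the top of the middle lever, 48 long (along chest y), 20 thick; origin at its centre, 100 from the lever's pivot (axis along chest y, 105 above the chest's underside). It travels in an arc, from chest x = +12 to +98, 195 to 205 above the chest's underside. Below it a flat steel stem 14 wide goes down into the chest
- lever_right (a joint): angle of the right lever: 0 = leaning 0.45 rad towards the robot, 0.9 = fully over, leaning 0.45 rad away, at its stop. Free, it needs 2 to 5 N at the grip and stays where left; blocked, it gives under 0.2 rad. The upper part is springy (4 N per mm at the grip). Which lever is free 1st, 2nd, 3rd varies and cannot be seen; each one fully over frees the next
- grip_right (a point): black round cross-bar at the top of the right lever, 48 long (along chest y), 20 thick; origin at its centre, 100 from the lever's pivot (axis along chest y, 105 above the chest's underside). It travels in an arc, from chest x = +12 to +98, 195 to 205 above the chest's underside. Below it a flat steel stem 14 wide goes down into the chest
- cover (a joint): sliding of the flat aluminium cover (104 x 190 mm, its top 117 above the chest's underside): 0 = shut, at the chest's right end, 0.15 m = fully open, moved to the chest's left (+y of the chest) against its stop. It needs about 3 N and stays where it is left; until all three levers are over it is locked and gives only a few mm (its rib is springy, about 4 N per mm)
- rib (a point): upright aluminium rib on the cover near its right end, 70 long (chest x), 12 thick (chest y), 28 high; origin at its centre, 131 above the chest's underside; it can be pushed on its right face with closed fingers, to the left
- cups_mid (a point): centre of a stack of paper cups, 78 across, 128 high, standing by the chest's left end: to be left alone
- gel_mid (a point): centre of a clear gel bottle, 60 across, 150 high, standing by the chest's right end: to be left alone

How it is judged (in metres and radians):
On the way, in this order (a step that is already met when the one before it is completed fails the run):
1. a first lever is fully over (value of joint any of lever_left, lever_middle, lever_right above 0.78 rad), for 0.1 s.
2. two levers are fully over ((value of joint each of lever_left, lever_middle above 0.78 rad or value of joint each of lever_left, lever_right above 0.78 rad or value of joint each of lever_middle, lever_right above 0.78 rad)), for 0.1 s.
3. all three levers are fully over, the cover still shut (value of joint each of lever_left, lever_middle, lever_right above 0.78 rad and value of joint cover below 0.02 m), for 0.1 s.
At the end, for the whole second after the job is handed in: all three levers are fully over (each beyond 0.78 of 0.9 rad) and the cover is open by more than 138 of 150 mm and at rest (value of joint each of lever_left, lever_middle, lever_right above 0.78 rad and value of joint cover above 0.138 m and velocity of joint cover below 0.01 m/s); the robot touches nothing.
It fails at once if a lever is forced (more than 60 N on it) (contact force between the fingers and lever_left above 60 N or contact force between the fingers and lever_middle above 60 N or contact force between the fingers and lever_right above 60 N).
It fails at once if the cover is forced (more than 60 N on it) (contact force between the fingers and cover above 60 N).
It fails at once if the cups or the gel bottle are shifted by more than 30 mm or tipped (distance of any of cups_mid, gel_mid from where it was at the start of the episode above 0.03 m or angle between any of cups_mid, gel_mid's own z axis and vertical above 0.5 rad).
It also fails if it takes over 72 s, if anything falls off the work surface, if the arm or the gripper's body presses on something with over 40 N, if the wrist force passes 120 N, or if a joint passes its speed limit or range.

## Robot

A 6-joint arm with a two-finger parallel gripper is mounted at the origin on the work surface. World frame = base frame: x ahead of the robot, y to its left, z up, the work surface at z = 0. Lengths are in mm, angles in rad, forces in N, time in s.
With the tool pointing down it reaches from about 350 to 975 mm from the base axis. Payload 7.1 kg.
Tool frame: the origin (TCP) lies on the front face of the gripper's body, between the roots of the fingers; the fingertips stand 80 mm ahead of it and the grasp point (between the pads) lies 61 mm ahead of it (env.tips_ahead is the distance from the TCP to the fingertips, in mm); z points along the fingers, y is the direction in which the jaws open and shut (so a half turn about z gives the same grasp; the last joint's range is limited). The gripper opens to 88 mm and grips with 3 to 60 N. Pads are 20 mm wide; open, the fingers measure 115 mm over their backs; the gripper's body (75 mm by 178 mm) begins 61 mm behind the grasp point.
Start: joints at [-1.232, 0.423, 1.63, -0, 1.089, -0.019], TCP at [218.901, -585.396, 302.675] pointing down, gripper open.
Joint ranges: [-3, 3], [-0.9, 2.11], [0.09, 2.58], [-1.31, 4.45], [0.11, 2.69], [-2.54, 2.54]. Speed limits (rad/s): [2.39, 2.39, 3.01, 3.14, 3.14, 3.14].

## Interface

Orientations are given as a unit quaternion [x, y, z, w].
In Python, from station import env, set_gripper, viewer, workorder gives the robot as it stands. Calls block until the motion is done:
- env.reach(position, orientation): joint-space move of the TCP to a pose.
- env.move_l(position, rot=None, rate=150, f_stop=None): straight line of the TCP; rot=None keeps the orientation; rate is the mean speed in mm/s. With f_stop (N) it stops when the force on the tool has changed by that much, and returns True; else False.
- env.move_joints(angles): joint-space move.
- set_gripper(opening): finger opening in mm; the grip force is fixed at half the most; returns when the fingers have stopped.
- env.hold(seconds).
- env.ik(position, orientation): joint angles nearest the present ones, or None.
- env.read_state(): the state.
- viewer.camera(name): name is "side" or "top" or "wrist"; returns the picture (480x640x3 uint8, blue, green, red); there is no depth.
- viewer.camera_params(name): a dict with "fx", "fy", "cx", "cy" (pixels), "dist" ([k1, k2, p1, p2, k3] as OpenCV has them; the pictures are not rectified), "pose" (4x4, takes a point from camera to world coordinates); the wrist camera has in their place "tool_from_camera" (4x4, takes a point from camera to tool coordinates, whose origin is the TCP and whose axes are the flange's). Camera axes: x right, y up, looking along -z (the intrinsics and any distortion apply to the point x, -y, -z); pixel columns grow to the right and rows downward; lengths in mm; the calibration is good to about 2 mm. A picture is of the moment at which its call begins: read the wrist's pose just before it. camera_params takes no time and is no camera call.
A pose or a line that the arm cannot do raises env.IKError and nothing moves.
- workorder.sign_off(): hands the job in, once; it reports no verdict.
The state is a dict: "time_s": time; "qpos": joint angles; "dq": joint speeds; "tau": joint torques, N m; "tool_pos": TCP position; "orientation": TCP orientation; "force": force on the tool from outside, world axes, zero at the start; "wrist_torque": the same for the moment, N m; "width": finger opening in mm.
Only numpy, scipy, OpenCV 4.12 (cv2) and the standard library are available. Lean on these libraries where they do the work, as an engineer would, in place of code of your own. Each camera call takes 0.05 s, during which the arm holds its last target.

## Working session

There is one attempt and no reset: what is moved stays moved. The work goes in short steps, each a Python script; the robot and the scene stay as the last script left them, time stands still between calls to the robot, and variables do not carry over. Pictures are saved under pics/ and viewed, and the job is handed in when it is done.

```bash
ls; mkdir -p pics
python3 - <<'E'
from station import env, viewer
import cv2,json
for n in ["side","top","wrist"]:
    cv2.imwrite(f"pics/{n}0.png",viewer.camera(n))
    p=viewer.camera_params(n); print(n,{k:(v.tolist() if hasattr(v,'tolist') else v) for k,v in p.items()})
s=env.read_state(); print(s["time_s"],s["tool_pos"],s["orientation"],s["width"],s["force"])
E
```

```text
pics
side {'fx': 581.9531424442673, 'fy': 581.9531424442673, 'cx': 319.01825336570334, 'cy': 237.8231088926699, 'dist': [-0.1283076310199294, 0.0, 0.0, 0.0, 0.0], 'pose': [[-0.990745498064521, 0.08042394770953054, -0.1093405080457333, 445.0010954512174], [-0.13531580553287542, -0.5221447403853064, 0.8420537410765123, 928.0123863364053], [0.010629714853815087, 0.8490564520235244, 0.5281951821432593, 696.4190390269582], [0.0, 0.0, 0.0, 1.0]]}
top {'fx': 443.2488988547835, 'fy': 443.2488988547835, 'cx': 317.767379627214, 'cy': 243.38205887108225, 'dist': [-0.005676093776891549, 0.0, 0.0, 0.0, 0.0], 'pose': [[0.027648359999789908, 0.9987895566941964, -0.040681563735090236, 517.0931775240056], [-0.9996173227194926, 0.027589572120309006, -0.002005898634579115, 26.329542452688873], [-0.0008810836713685501, 0.04072145563248523, 0.999170149045064, 968.0909896992317], [0.0, 0.0, 0.0, 1.0]]}
wrist {'fx': 430.18462473994913, 'fy': 430.18462473994913, 'cx': 316.8534568078788, 'cy': 234.5735014723557, 'dist': [0.018061043616119647, 0.0, 0.0, 0.0, 0.0], 'tool_from_camera': [[-0.0013181859352984716, 0.9535603305344322, 0.30119920055820626, 82.36824321937358], [0.9999989360385942, 0.0010687973514040823, 0.0009927708193314035, 0.011699597473602275], [0.0006247459628248717, 0.3012001887504126, -0.9535607248566796, -83.17753716247373], [0.0, 0.0, 0.0, 1.0]]}
0.15 [ 218.79172331 -585.10584751  302.07407166] [ 9.84039939e-01  1.77946756e-01 -1.18206471e-04 -5.79865150e-04] 87.76779887999143 [-0.98624943 -0.50285362  0.22040211]
```

View pics/top0.png

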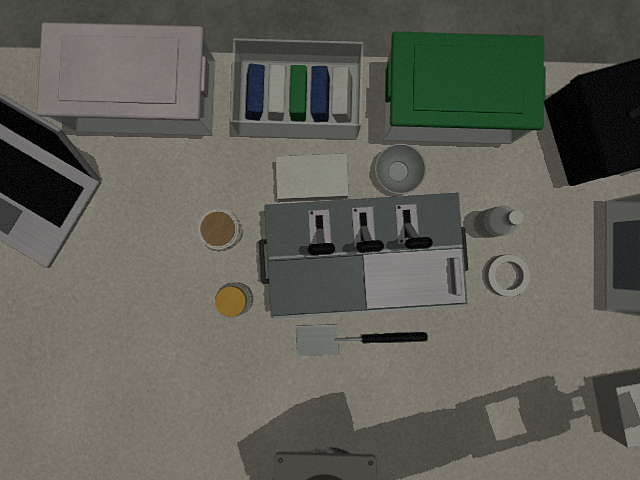

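View pics/side0.png

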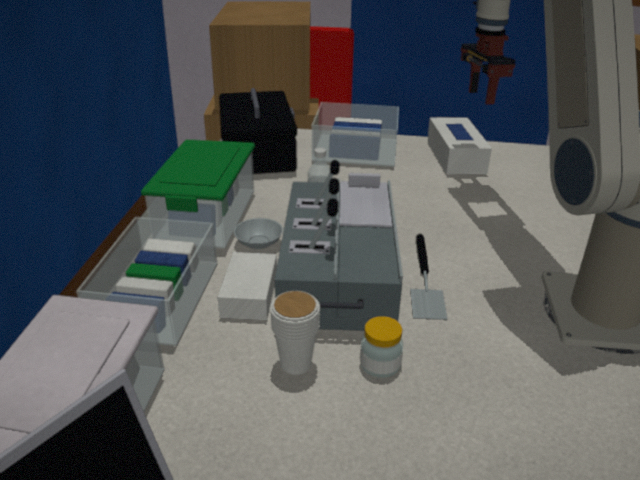

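```bash
cat > h.py <<'E'
import numpy as np, cv2
from station import env, viewer, set_gripper
def ray(n,uv):
    p=viewer.camera_params(n)
    K=np.array([[p["fx"],0,p["cx"]],[0,p["fy"],p["cy"]],[0,0,1]])
    q=cv2.undistortPoints(np.array(uv,float).reshape(-1,1,2),K,np.array(p["dist"])).reshape(-1,2)
    P=np.array(p["pose"]); d=np.c_[q[:,0],-q[:,1],-np.ones(len(q))]@P[:3,:3].T
    return P[:3,3],d
def onplane(n,uv,z):
    o,d=ray(n,uv); return o+d*((z-o[2])/d[:,2])[:,None]
E
python3 - <<'E'
from h import *
im=cv2.imread("pics/top0.png")
cv2.imwrite("pics/topcrop.png",cv2.resize(im[180:330,190:540],None,fx=2.28,fy=2.28,interpolation=cv2.INTER_CUBIC))
m=(im.max(2)<28).astype(np.uint8)
m[:195]=0;m[325:]=0;m[:,:290]=0;m[:,450:]=0
n,l,st,c=cv2.connectedComponentsWithStats(m)
for i in range(1,n):
    if st[i,4]>30: print(st[i],c[i],cv2.minAreaRect(np.argwhere(l==i)[:,::-1].astype(np.float32)))
E
```

```text
[403 210   8  13  82] [406.41463415 215.90243902] ((406.4057922363281, 215.96315002441406), (12.493931770324707, 6.2469658851623535), 84.80557250976562)
[360 213   7  13  78] [362.96153846 219.        ] ((363.0, 219.0), (12.0, 6.0), 90.0)
[316 215   7  14  82] [319.12195122 221.82926829] ((319.0, 221.5), (13.0, 6.0), 90.0)
[405 229  27  20 284] [417.1971831  241.75352113] ((418.0, 238.5), (19.0, 26.0), 90.0)
[356 233  28  19 272] [369.15073529 245.38235294] ((369.55621337890625, 245.93490600585938), (25.673416137695312, 17.40570640563965), 22.380136489868164)
[308 243  27  12 265] [320.82641509 248.53962264] ((320.9586181640625, 248.5034637451172), (10.463730812072754, 26.242372512817383), 85.2363510131836)
```

View pics/topcrop.png

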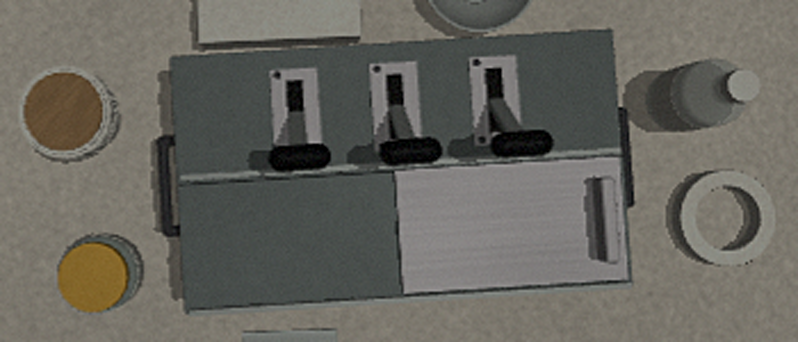

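Run:
```python
from h import *
c=lambda a:[(190+x/2.28,180+y/2.28) for x,y in a]
g=onplane("top",c([(300,156),(411,151),(522,143)]),195); print(g)
k=onplane("top",c([(170,57),(611,30),(631,282),(186,311)]),110); print(k)
C=k.mean(0);print("centre",C, "sizes",[np.linalg.norm(k[i]-k[(i+1)%4]) for i in range(4)])
ey=(k[0]+k[3]-k[1]-k[2]);yaw=np.arctan2(-ey[0],ey[1]);ex=(k[0]+k[1]-k[2]-k[3]);print(yaw,np.arctan2(ex[1],ex[0]))
R=np.array([[np.cos(yaw),-np.sin(yaw)],[np.sin(yaw),np.cos(yaw)]])
print("grips in chest",(g-C)[:,:2]@R)
# side check of corners: project
for L in [(12,85,195),(12,0,195),(12,-85,195),(0,0,0)]:
    pass
p=viewer.camera_params("side");P=np.linalg.inv(np.array(p["pose"]))
def proj(w):
    q=P[:3,:3]@w+P[:3,3]; q=q*[1,-1,-1]
    K=np.array([[p["fx"],0,p["cx"]],[0,p["fy"],p["cy"]],[0,0,1]])
    return cv2.projectPoints(q.reshape(1,3),np.zeros(3),np.zeros(3),K,np.array(p["dist"]))[0].ravel()
for a,b,z in [(12,85,195),(12,0,195),(12,-85,195),(110,190,110),(-110,190,110),(-57,-182,145)]:
    w=np.r_[C[:2]+R@[a,b],z]; print((a,b,z),w,proj(w))
print(onplane("top",c([(740,86)]),150),onplane("top",c([(66,113)]),128))
# rib top
print("rib",(onplane("top",c([(602,177),(614,262)]),145)-C)[:,:2]@R)
im=cv2.imread("pics/side0.png");cv2.imwrite("pics/sidecrop.png",cv2.resize(im[130:330,260:420],None,fx=3,fy=3,interpolation=cv2.INTER_CUBIC))
```

```text
[[ 539.95763375   20.99049218  195.        ]
 [ 546.1306485   -63.8311092   195.        ]
 [ 554.60511494 -148.66589393  195.        ]]
[[ 623.85344725  133.55502484  110.        ]
 [ 657.41087152 -242.16701054  110.        ]
 [ 443.66446416 -262.25747885  110.        ]
 [ 408.93248213  113.0496628   110.        ]]
centre [533.46531627 -64.45495044 110.        ] sizes [np.float64(377.2176408873953), np.float64(214.6885035950608), np.float64(376.9108132491506), np.float64(215.89694560109206)]
0.09067841053908628 0.09442080270907395
grips in chest [[ 14.20308711  84.50648594]
 [ 12.66978853  -0.52562074]
 [ 13.42729237 -85.77926271]]
(12, 85, 195) [537.71890819  21.28247987 195.        ] [333.30453099 206.92178602]
(12, 0, 195) [545.41601462 -63.36830012 195.        ] [334.37151711 185.49031209]
(12, -85, 195) [ 553.11312105 -148.01908011  195.        ] [335.30243603 166.71758032]
(110, 190, 110) [625.80808776 134.72540139 110.        ] [273.56273618 278.10993854]
(-110, 190, 110) [406.71195132 114.80347886 110.        ] [402.02863978 282.54866025]
(-57, -182, 145) [ 493.18036228 -250.86879778  145.        ] [366.70805335 169.73444193]
[[ 608.04440259 -335.22531176  150.        ]] [[572.3866659  216.45026991 128.        ]]
rib [[ -16.92769524 -160.31432297]
 [ -86.30626857 -164.85506649]]
```

View pics/sidecrop.png

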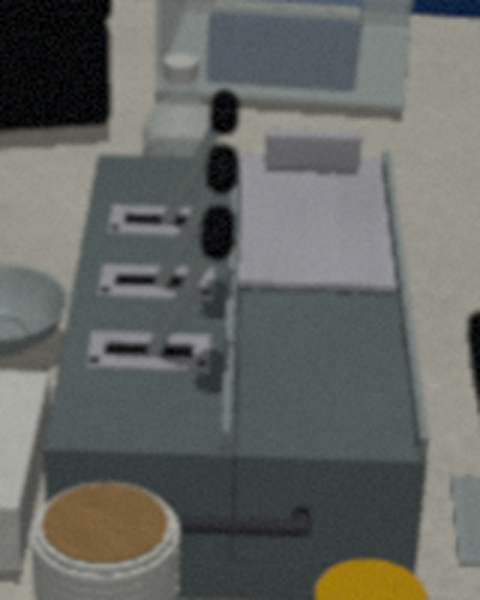

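```bash
cat >> h.py <<'E'
C=np.array([534.,-64.5]);YAW=0.092
Rz=np.array([[np.cos(YAW),-np.sin(YAW)],[np.sin(YAW),np.cos(YAW)]])
Q=[np.cos(YAW/2),np.sin(YAW/2),0,0]
def W(a,b,tipz): return np.r_[C+Rz@[a,b],tipz+env.tips_ahead]
def local():
    s=env.read_state(); d=Rz.T@(np.array(s["tool_pos"])[:2]-C)
    return np.round(np.r_[d,s["tool_pos"][2]-env.tips_ahead],1),np.round(np.r_[Rz.T@np.array(s["force"])[:2],s["force"][2]],1),round(s["time_s"],2)
E
python3 - <<'E'
from h import *
print(env.tips_ahead)
set_gripper(0)
env.reach(W(-30,-85,250),Q); print(local())
env.move_l(W(-30,-85,184)); print(local(), env.read_state()["width"])
r=env.move_l(W(84,-85,184),rate=40,f_stop=14); print(r,local())
E
```

```text
80.0
(array([-30.1, -85.7, 250. ]), array([ 0.1, -0.7, -0.5]), 3.39)
(array([-29.8, -85.5, 184.3]), array([-0.1,  0. , -0.1]), 3.98) 0.27581003096418627
True (array([  1. , -84.7, 183.3]), array([-6.2, -2.1,  3.5]), 5.17)
```

```bash
cat >> h.py <<'E'
def push(y,xe=84,f=14):
    env.move_l(W(-30,y,184)); a=local()
    r=env.move_l(W(xe,y,184),rate=40,f_stop=f); b=local(); env.hold(0.2); c=local()
    print(y,r,a,b,c)
    cv2.imwrite(f"pics/p_{int(y)}_{int(c[2]*100)}.png",viewer.camera("top"))
    env.move_l(W(-30,local()[0][1],184))
    return c[0][0]
E
python3 - <<'E'
from h import *
env.hold(.2);print(local())
env.move_l(W(-30,-85,184))
if push(0)<40: push(85)
E
ls pics
```

```text
(array([  0.7, -84.8, 183.2]), array([-5.5, -1.3,  4. ]), 5.38)
0 False (array([-2.950e+01, -1.000e-01,  1.841e+02]), array([ 0. , -1. , -0.5]), 6.45) (array([8.110e+01, 1.000e-01, 1.829e+02]), array([-13. ,  -1.1,  -1.2]), 9.45) (array([8.110e+01, 1.000e-01, 1.829e+02]), array([-13.9,  -1. ,  -0.8]), 9.65)
p_0_965.png
side0.png
sidecrop.png
top0.png
topcrop.png
wrist0.png
```

Run:
```python
from h import *
im=viewer.camera("top")
cv2.imwrite("pics/mid.png",cv2.resize(im[180:330,190:540],None,fx=2.28,fy=2.28,interpolation=cv2.INTER_CUBIC))
```

```text
(no output)
```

View pics/mid.png

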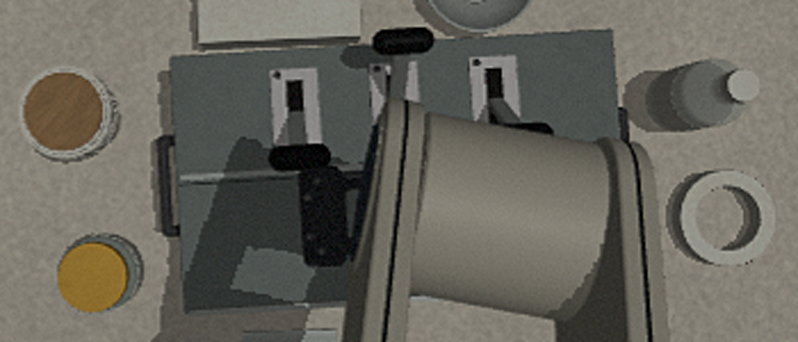

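The middle lever is over: its bar is now at crop (403,41), which is full-image (367,198). The left bar is still at the front. Next I'll check that position and try the left lever.

Run:
```python
from h import *
print("mid grip chest",(onplane("top",[(366.8,198)],195)[0][:2]-C)@Rz)
if push(85)<40: push(-85)
else:
  push(-85)
```

```text
mid grip chest [96.91962016 -0.24185876]
85 True (array([-29.8,  84.9, 183.9]), array([0.5, 0.2, 0.1]), 11.38) (array([  1.3,  85.1, 183.2]), array([-5.9,  0.5,  3.2]), 12.57) (array([  1. ,  85.1, 183.1]), array([-4.9, -1.2,  2.5]), 12.78)
-85 False (array([-30. , -84.4, 183.9]), array([-0.5,  0.1, -1.2]), 14.47) (array([ 81.4, -84.9, 182.9]), array([-12.6,  -0.5,  -2.5]), 17.47) (array([ 81.3, -84.9, 182.9]), array([-13.5,  -0.7,  -2.2]), 17.67)
```

Order so far is middle, then right. The left lever is next.

Run:
```python
from h import *
print(push(85))
env.move_l(W(-60,85,260)); env.reach(W(-150,-215,260),Q); print(local())
im=viewer.camera("top")
cv2.imwrite("pics/all.png",cv2.resize(im[180:330,190:540],None,fx=2.28,fy=2.28,interpolation=cv2.INTER_CUBIC))
```

```text
85 False (array([-30. ,  84.5, 184. ]), array([-0.9,  0.1,  0.4]), 19.91) (array([ 81.4,  85.1, 183. ]), array([-12.4,  -0.5,  -1.6]), 22.91) (array([ 81.3,  85. , 182.9]), array([-13.1,   1.1,  -1.5]), 23.11)
81.3
(array([-149.7, -214.4,  259.6]), array([-0.3,  0.7, -1.1]), 25.95)
```

View pics/all.png

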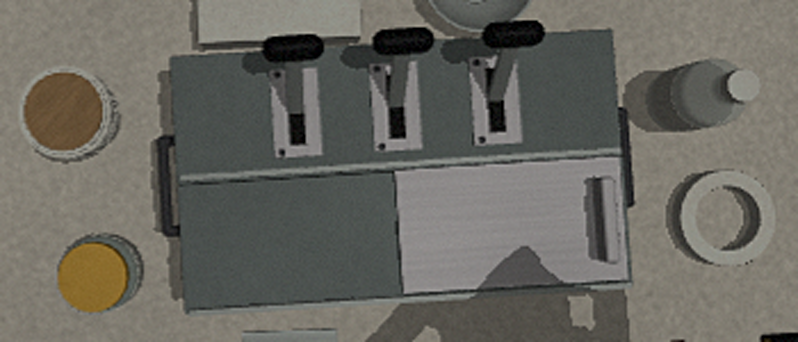

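All three bars sit at the back, at crop (293,48), (403,41) and (513,34), and the cover is shut. Now I'll push the rib.

Run:
```python
from h import *
env.move_l(W(-52,-208,200)); env.move_l(W(-52,-208,125)); print(local())
r=env.move_l(W(-52,-22,125),rate=50,f_stop=18); print(r,local()); env.hold(.3); print(local())
p=local()[0]
env.move_l(W(-52,p[1]-25,125)); env.move_l(W(-52,p[1]-25,250)); env.reach(W(-150,-215,260),Q); print(local())
im=viewer.camera("top")
cv2.imwrite("pics/open.png",cv2.resize(im[180:330,190:540],None,fx=2.28,fy=2.28,interpolation=cv2.INTER_CUBIC))
```

```text
(array([ -51.8, -208.4,  125.7]), array([ 0.2, -0.3, -0.2]), 27.57)
True (array([-51.9, -25.6, 125.1]), array([ -1.7, -12.1,  -0.6]), 31.13)
(array([-51.9, -26. , 125.1]), array([ -1.4, -10.9,   0.4]), 31.43)
(array([-149.9, -214.5,  259.4]), array([ 0.9,  0.8, -0.4]), 33.52)
```

View pics/open.png

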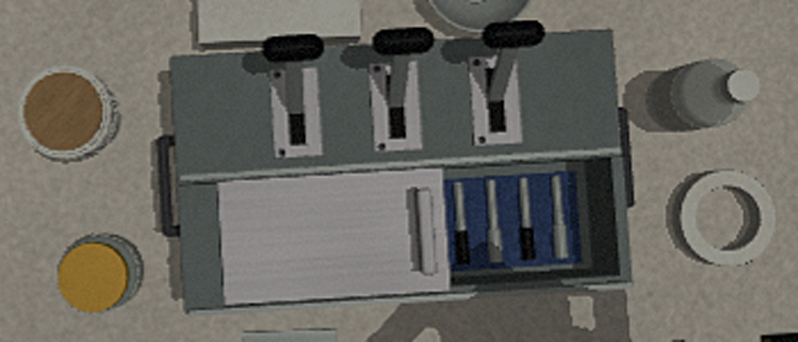

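The cover's left edge moved from crop x≈396 to 218, and its right edge is now at about 449. I'll measure that, then hand in.

Run:
```python
from h import *
from station import workorder
c=lambda a:[(190+x/2.28,180+y/2.28) for x,y in a]
k=(onplane("top",c([(399,235),(222,245)]),117)[:,:2]-C)@Rz; print(k)
print((onplane("top",c([(293,48),(403,41),(513,34)]),195)[:,:2]-C)@Rz, local())
if k[1,1]-k[0,1]>142: print(workorder.sign_off())
```

```text
[[-55.54551464   5.15553283]
 [-54.34721187 154.01629817]]
[[ 97.00217446  84.58158273]
 [ 96.9556007   -0.16419163]
 [ 96.91904235 -84.97866977]] (array([-149.5, -214.1,  259.5]), array([-0.3,  0.1, -0.2]), 33.58)
the job is handed in; nothing more can be done
None
```

All three levers are fully over and the cover is open. I handed the job in at about 33.6 s of the 72 s limit.

- **Levers:** The free order was middle, then right, then left. I found it with force-limited pushes set to stop at a 14 N change. The right and left levers each stopped a push while blocked, and I backed off both times. In the last top picture all three bars are at chest x ≈ 97 mm, against 98 mm expected at the stop.
- **Cover:** I pushed the rib left until the stop, with the force limit set to an 18 N change. The cover moved about 149 mm as measured in the picture, against the 138 mm needed.
- **Surroundings:** The cups and the gel bottle look unmoved in the last top picture; I compared it by eye with the earlier ones and did not measure them. The arm was clear of everything at hand-in, with tool force near zero.

No check failed or disagreed.

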